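# Find the concealed release and open the till

## Task

Open the cash till on the counter for the cashier: feel along the flat white panel of its front ledge for the unmarked release button let in flush there, press the button in so that the catch lets go and the lid pops up, then push the lid right back against its stop. Use the fingertips or the outside of the fingers only, gently: pinch and lift nothing, and leave the stamp, juice bottle, can and cup where they stand.

Things in the scene. Friction and masses are not known exactly. Their poses are not given: they have to be found in the camera images.
- till: grey flip-lid cash till, fixed, 240 (x, depth) x 460 (y) x 100 mm high. Origin: centre of its underside; x points from its front (towards the robot) to its rear, z up. Its front ledge (x -120 to -56 mm) has a flat white panel in the middle (y -100 to +100, face 97 mm high) and grey end trims 3 mm higher; behind lies the white lid (x -54.5 to +106, top 100 mm high, full width).
- panel_middle (a point): middle of the white panel's face, at till (-86.5, 0, 97) mm; the panel is 60 mm deep and 200 mm wide between the trims, level and rigid. The release button lies on its lengthwise centre line (till x -86.5 mm), its centre anywhere up to 62 mm to either side of this point along till y.
- release (a joint): the release button's travel in m, straight down: 0 at rest, 0.006 fully in. A rectangle 36 (till x) x 44 mm (till y), white like the panel, in an opening 38 x 46 mm, seen as a fine seam; at rest its face is 2 mm below the panel's. It yields from 2 N, takes 5.5 N at 4.2 mm and 7 N fully in, and springs back. The catch lets the lid go at about 4 mm.
- lid (a joint): opening angle of the lid in rad: 0 shut and latched (cannot be raised), 1.75 at the stop, just past upright. When the catch lets go it rises by itself, within about a second, to about 0.6 to 0.7; from there it is nearly balanced (about 1 N at its front edge moves it) and stays where it is left.
- lid_edge (a point): middle of the lid's front edge, half way through its thickness. The lid is a flat white plate 6 mm thick, 160 mm from hinge to this edge, 456 mm wide; a small steel catch, 40 mm wide, hangs 31 mm below it at its middle, 3 to 13 mm behind this edge.
- lid_hinge (a point): middle of the lid's hinge line, at till (106, 0, 97) mm; the line runs along till y, and the front edge swings up and away from the ledge.
- stamp: loose wooden loyalty-card stamp, 32 mm wide, 60 mm high, standing on the trim at the till's right-hand end (till y negative). Origin: centre of its underside. Leave alone.
- juice: loose orange juice bottle, 60 mm diameter, 160 mm high, standing on the counter at one end of the till. Origin: centre of its underside. Leave alone.
- can: loose green drinks can, 66 mm diameter, 115 mm high, standing on the counter at the other end of the till. Origin: centre of its underside. Leave alone.
- cup: loose white mug, 64 mm diameter, 60 mm high, standing on the counter in front of the till. Origin: centre of its underside. Leave alone.

How it is judged:
By the outcome, as a careful person would: the job done as asked, in the order asked, and still so for the second after the job is handed in, with the robot touching nothing.
It also fails if it takes over 56 s, if anything falls off the work surface, if the arm or the gripper's body presses on something with over 40 N, if the wrist force passes 120 N, or if a joint passes its speed limit or range.

## Robot

A 6-joint arm with a two-finger parallel gripper is mounted at the origin on the work surface. World frame = base frame: x ahead of the robot, y to its left, z up, the work surface at z = 0. Lengths are in m, angles in rad, forces in N, time in s.
With the tool pointing down it reaches from about 0.3 to 0.875 m from the base axis. Payload 6.4 kg.
Tool frame: the origin (TCP) lies midway between the tips of the shut fingers; the grasp point (between the pads) lies 19 mm behind it; z points along the fingers, y is the line along which they close (so a half turn about z gives the same grasp; the last joint's range is limited). The gripper opens to 85 mm and grips with 20 to 120 N. Pads are 22 mm wide; open, the fingers measure 114 mm over their backs; the gripper's body (76 mm by 85 mm) begins 54 mm behind the grasp point. The pads swing forward as they close: fully open they stand 13 mm farther back than shut.
Start: joints at [-0.206, 0.181, 1.607, -0, 1.354, -0.206], TCP at [0.575, 0, 0.231] pointing down, gripper open.
Joint ranges: [-2.99, 2.99], [-0.89, 2.07], [0.3, 2.58], [-1.14, 4.28], [0, 2.63], [-3.12, 3.12]. Speed limits (rad/s): [2.57, 2.57, 3.01, 3.14, 3.14, 3.14].

## Interface

Orientations are given as a unit quaternion [w, x, y, z].
In Python, from bench import ctrl gives the robot as it stands.
- The arm moves only by the tool send_rows, never from a script. Its argument "motion" is a list of rows, each a list of 7 numbers: the turn, a rotation vector about the tool's x, y, z in degrees, then the shift along the tool's x, y, z in mm, then the closure, from -1 (fully open) to 1 (shut). In form: [[rx, ry, rz, tx, ty, tz, grip], ...]. A call has exactly 10 rows; each row shifts and turns the commanded pose from where the row before left it, along the tool's axes as they then stand; what a row does not reach is not made up. A row lasts 1/10 s, in which the tool goes at most 50 mm and 8.59 degrees, less where a joint would pass 70% of its speed; a pose out of reach is approached as far as the arm can. A call is refused whole if a number of a shift passes 50 or a number of a turn 8.59, either way. A call with a gripper value outside its range is refused whole. The fingers move at their own pace and stop on an object; the grip force is fixed at half the most. Time passes only in rows, so rows that do not move let the fingers close, or fill a call up. It gives the time, the measured TCP pose, the force, the opening and the grip force at its end, in the units of the state.
- ctrl.get_obs(): the state, without advancing time (a new reading comes with each control period).
- ctrl.camera(name): name is "scene" or "side" or "wrist"; returns a dict with "color" (480x640x3 uint8, red, green, blue), "z_map" (480x640 float32, m along the optical axis (not along the pixel's ray), 0 where there is no reading), "mtx" (3x3 intrinsics, pixels), "extrinsics" (4x4, takes a point from camera to world coordinates); the wrist camera has in their place "hand_eye" (4x4, takes a point from camera to tool coordinates, whose origin is the TCP and whose axes are the flange's). Camera axes: x right, y down, z forward; pixel columns grow to the right and rows downward; lengths in m; the calibration is good to about 2 mm. The wrist camera is an equidistant fisheye: a pixel r from the principal point sees the ray r / f radians off the axis. A picture is of the moment at which its call begins: read the wrist's pose just before it.
- ctrl.hand_in(): hands the job in; it is judged then, once.
The state is a dict: "time_s": time; "q": joint angles; "dq": joint speeds; "joint_efforts": joint torques, N m; "eef_pos": TCP position; "eef_rot": TCP orientation; "wrist_force": force on the tool from outside, world axes, zero at the start; "torque": the same for the moment, N m; "opening": opening from 0.0 (shut) to 1.0 (fully open); "grasp_force": force on a finger pad.
Only numpy, scipy, OpenCV 4.12 (cv2) and the standard library are available. Lean on these libraries where they do the work, as an engineer would, in place of code of your own. Each camera call takes 0.05 s, during which the arm holds its last target. There are 200 camera calls.

## Working session

There is one attempt and no reset: what is moved stays moved. The work goes in short steps, Python scripts to look and compute and a tool call to move; the robot and the scene stay as the last step left them, time stands still between calls to the robot, and variables do not carry over. Pictures are saved under pics/ and viewed, at most 10 in all, crops included, and the job is handed in when it is done.

Besides the shell and the picture viewer there is one more tool, called after "Request:" in YAML: its name, and indented under it one key for each argument. send_rows: Moves the arm, as the interface text tells. Its arguments: {"type":"object","properties":{"motion":{"type":"array","items":{"type":"array","items":{"type":"number"}}}},"required":["motion"]}

```bash
mkdir -p pics; ls
python3 - <<'E'
from bench import ctrl
import cv2,numpy as np
o=ctrl.get_obs();print(o)
for n in("scene","wrist"):
    c=ctrl.camera(n);cv2.imwrite(f"pics/{n}0.png",c["color"][:,:,::-1]);np.savez(f"{n}0.npz",**c);print(n,c["mtx"],c.get("extrinsics",c.get("hand_eye")))
E
```

```text
pics
{'time_s': 0.0, 'q': array([-2.06307546e-01,  1.81528600e-01,  1.60803240e+00, -1.79758798e-05,
        1.35377025e+00, -2.06322919e-01]), 'dq': array([ 1.02620715e-03, -1.80927765e-03,  1.89418163e-04,  1.85491989e-04,
        6.08329383e-05, -9.11570260e-04]), 'joint_efforts': array([ 3.41415571e-04, -4.44869328e+01, -3.51340663e+01, -2.51131587e-04,
        9.11703974e-03,  3.43231875e-05]), 'eef_pos': array([5.74444283e-01, 1.23750363e-04, 2.30379350e-01]), 'eef_rot': array([-7.22769081e-04,  7.07099705e-01,  7.07113323e-01, -4.83073529e-04]), 'wrist_force': array([ 0.14411765, -0.47038353,  0.33141189]), 'torque': array([ 0.02448333, -0.00373166,  0.02309521]), 'grasp_force': 0.0, 'opening': 0.9986899146417985}
scene [[611.34546054   0.         322.89916417]
 [  0.         611.34546054 243.29652509]
 [  0.           0.           1.        ]] [[ 0.71202047  0.59842245 -0.36731107  0.95420775]
 [ 0.70206833 -0.61514214  0.35874811 -0.3953262 ]
 [-0.0112656  -0.51331347 -0.85812724  1.05761841]
 [ 0.          0.          0.          1.        ]]
wrist [[371.64829954   0.         318.30883764]
 [  0.         371.64829954 252.710439  ]
 [  0.           0.           1.        ]] [[ 4.83144128e-04 -9.45297071e-01 -3.26210385e-01  8.48633525e-02]
 [ 9.99999782e-01  3.09659148e-04  5.83746399e-04 -3.48901713e-04]
 [-4.50799731e-04 -3.26210595e-01  9.45297014e-01 -1.42536137e-01]
 [ 0.00000000e+00  0.00000000e+00  0.00000000e+00  1.00000000e+00]]
```

View pics/scene0.png

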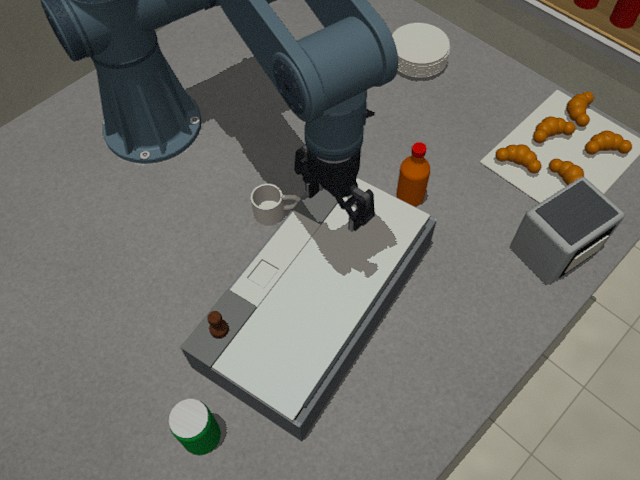

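View pics/wrist0.png

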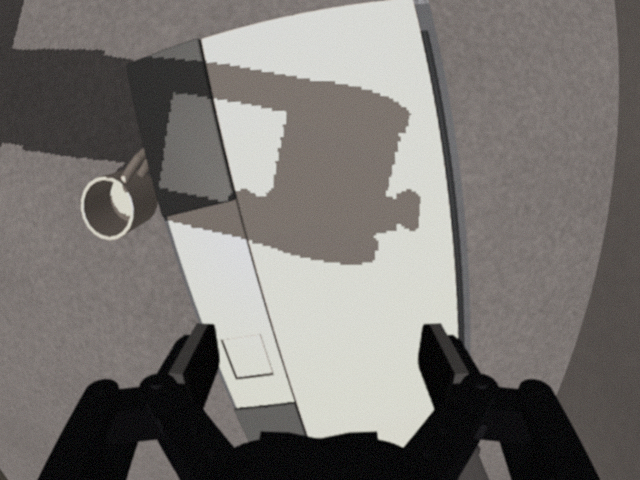

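The scene view shows the till turned on the counter: button at about (263,272), stamp on the trim at (217,325), mug at (268,204), juice at (413,180), can at (195,427). The wrist view shows the button at (247,356). Next is an enlarged scene crop.

Run:
```python
import cv2
i=cv2.imread("pics/scene0.png")[180:380,170:370]
cv2.imwrite("pics/crop0.png",cv2.resize(i,(600,600),interpolation=cv2.INTER_CUBIC))
i=cv2.imread("pics/wrist0.png")[180:440,120:380]
cv2.imwrite("pics/cropw0.png",cv2.resize(i,(598,598),interpolation=cv2.INTER_CUBIC))
```

```text
(no output)
```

View pics/crop0.png

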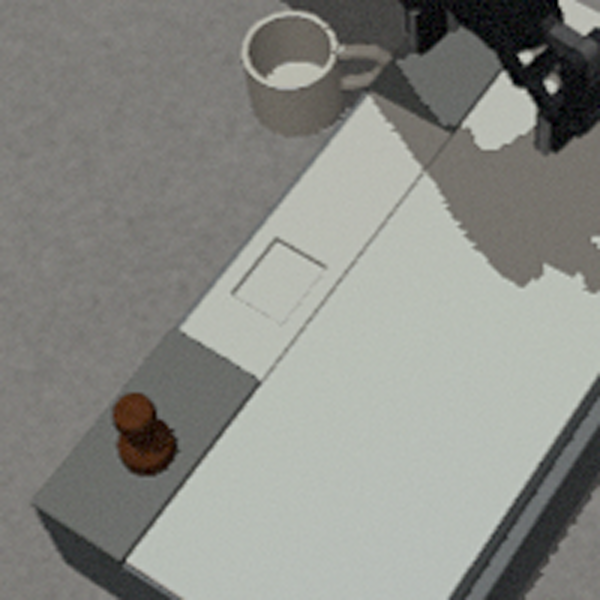

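View pics/cropw0.png

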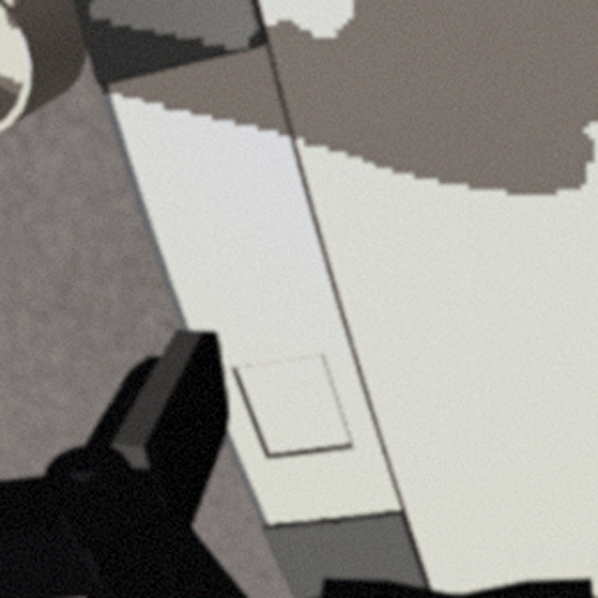

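```bash
cat > h.py <<'E'
import numpy as np,cv2
from scipy.spatial.transform import Rotation as R
def ray(c,uv,pose=None):
    K=c["mtx"];x=np.array([(uv[0]-K[0,2])/K[0,0],(uv[1]-K[1,2])/K[1,1]])
    if "extrinsics" in c: T=c["extrinsics"];d=np.r_[x,1]
    else:
        th=np.hypot(*x);d=np.r_[x/th*np.sin(th),np.cos(th)]
        P=np.eye(4);P[:3,3]=pose[0];q=pose[1];P[:3,:3]=R.from_quat([q[1],q[2],q[3],q[0]]).as_matrix()
        T=P@c["hand_eye"]
    d=T[:3,:3]@d;return T[:3,3],d/np.linalg.norm(d)
def tri(a,b):
    (p,d),(q,e)=a,b
    s=np.linalg.lstsq(np.c_[d,-e],q-p,rcond=None)[0]
    return (p+s[0]*d+q+s[1]*e)/2,np.linalg.norm(p+s[0]*d-q-s[1]*e)
def at(r,z): p,d=r;return p+d*(z-p[2])/d[2]
E
python3 - <<'E'
from h import *
np.set_printoptions(precision=4,suppress=True)
S=np.load("scene0.npz");W=np.load("wrist0.npz")
pose=([.574444,.000124,.230379],[-7.2e-4,.7071,.707113,-4.83e-4])
cs=lambda u,v:ray(S,(170+u/3,180+v/3)); cw=lambda u,v:ray(W,(120+u/2.3,180+v/2.3),pose)
pts={"btn":((279.5,280.5),(294,406)),"FR":((180,329),(268,524)),"RR":((259,382),(402,512)),"FL":((370,95),(104,83)),"RL":((452,130),(264,43))}
for k,(a,b) in pts.items(): 
    print(k,*tri(cs(*a),cw(*b)),at(cs(*a),.097),at(cw(*b),.097))
print("trim end",at(cs(35,503),.1),at(cs(124,563),.1))
f=(at(cs(180,329),.097)+at(cw(268,524),.097)+at(cs(259,382),.097)+at(cw(402,512),.097))/4
l=(at(cs(370,95),.097)+at(cw(104,83),.097)+at(cs(452,130),.097)+at(cw(264,43),.097))/4
y=(l-f)[:2];print("len",np.linalg.norm(y));yaw=np.arctan2(-y[0],y[1]);print("yaw",np.degrees(yaw))
m=(l+f)[:2]/2;ex=np.array([np.cos(yaw),np.sin(yaw)]);ey=np.array([-ex[1],ex[0]])
b=(at(cs(279.5,280.5),.095)+at(cw(294,406),.095))[:2]/2
print("mid",m,"btn in panel",(b-m)@ex,(b-m)@ey,b)
def w(x,yy,z): return np.r_[m+ex*(x+.0865)+ey*yy,z]
print("hinge",w(.106,0,.097),"edge",w(-.0545,0,.097),"stamp",w(-.088,-.165,.1))
print("stamp base",at(cs(147,460),.1), "mug",at(ray(S,(267,192)),.06))
z=S["z_map"];print([z[int(v),int(u)] for u,v in((263,273),)], ex,ey)
E
```

```text
btn [ 0.5095 -0.1118  0.0944] 6.713284075606115e-05 [ 0.5108 -0.1125  0.097 ] [ 0.5101 -0.1099  0.097 ]
FR [ 0.4923 -0.175   0.0971] 0.0008795902738319403 [ 0.4927 -0.1749  0.097 ] [ 0.4918 -0.1754  0.097 ]
RR [ 0.551  -0.1654  0.0966] 0.00020723650895554472 [ 0.5511 -0.1655  0.097 ] [ 0.5512 -0.1649  0.097 ]
FL [0.4491 0.0198 0.0906] 0.0028235419331728087 [0.454  0.0169 0.097 ] [0.4504 0.021  0.097 ]
RL [0.5103 0.0337 0.0984] 0.00022233942020876695 [0.5095 0.0343 0.097 ] [0.5101 0.0335 0.097 ]
trim end [ 0.518  -0.3024  0.1   ] [ 0.5798 -0.2902  0.1   ]
len 0.20077479740261311
yaw 11.691354001948742
mid [ 0.5014 -0.0719] btn in panel 0.00016088662887679326 -0.040629659687530524 [ 0.5097 -0.1116]
hinge [ 0.6899 -0.0329  0.097 ] edge [ 0.5327 -0.0654  0.097 ] stamp [ 0.5333 -0.2338  0.1   ]
stamp base [ 0.5429 -0.2424  0.1   ] mug [0.3627 0.0289 0.06  ]
[np.float32(1.0917177)] [0.9793 0.2026] [-0.2026  0.9793]
```

Request:
send_rows:
  motion:
    - [0,0,0,-28,-17,0,1]
    - [0,0,0,-28,-17,0,1]
    - [0,0,0,-28,-17,0,1]
    - [0,0,0,-28,-16,0,1]
    - [0,0,-8.5,0,0,0,1]
    - [0,0,-8.5,0,0,0,1]
    - [0,0,-8.5,0,0,0,1]
    - [0,0,-8.5,0,0,0,1]
    - [0,0,-8.5,0,0,0,1]
    - [0,0,-8.5,0,0,0,1]

```text
time_s: 1.1
eef_pos: [0.5077, -0.1119, 0.2308]
eef_rot: [-0.0, 0.331, 0.944, 0.0]
wrist_force: [-0.3, 0.8, 0.1]
opening: -0.005
grasp_force: 0.0
```

Request:
send_rows:
  motion:
    - [0,0,-8.5,0,0,0,1]
    - [0,0,-8.5,0,0,0,1]
    - [0,0,-8.5,0,0,0,1]
    - [0,0,-8.5,0,0,0,1]
    - [0,0,-8.5,0,0,0,1]
    - [0,0,-8.2,0,0,0,1]
    - [0,0,0,0,0,35,1]
    - [0,0,0,0,0,35,1]
    - [0,0,0,0,0,30,1]
    - [0,0,0,0,0,0,1]

```text
time_s: 2.1
eef_pos: [0.5045, -0.1104, 0.1267]
eef_rot: [-0.004, -0.102, 0.995, 0.002]
wrist_force: [-0.8, 0.9, -0.3]
opening: 0.002
grasp_force: 0.0
```

```bash
cat >> h.py <<'E'
M=np.array([.5014,-.0719]);EX=np.array([.9793,.2026]);EY=np.array([-.2026,.9793])
def till(p): d=np.array(p[:2])-M;return np.round(1000*np.array([d@EX-.0865,d@EY,p[2]]),1)
def st(o):
    q=o["eef_rot"];r=R.from_quat([q[1],q[2],q[3],q[0]]).as_matrix();T=np.array([np.r_[EX,0],np.r_[EY,0],[0,0,1]])
    print(o["time_s"],"till tcp",till(o["eef_pos"]),"F",o["wrist_force"].round(2),"open",round(o["opening"],2));print("tool axes in till",(T@r).round(3).tolist())
E
python3 - <<'E'
from h import *;from bench import ctrl
st(ctrl.get_obs());c=ctrl.camera("wrist");cv2.imwrite("pics/w1.png",c["color"][:,:,::-1])
E
```

```text
2.1 till tcp [-91.3 -38.3 126.7] F [-0.83  0.88 -0.29] open 0.0
tool axes in till [[-1.0, -0.0, -0.008], [-0.0, 1.0, 0.006], [0.008, 0.006, -1.0]]
```

View pics/w1.png

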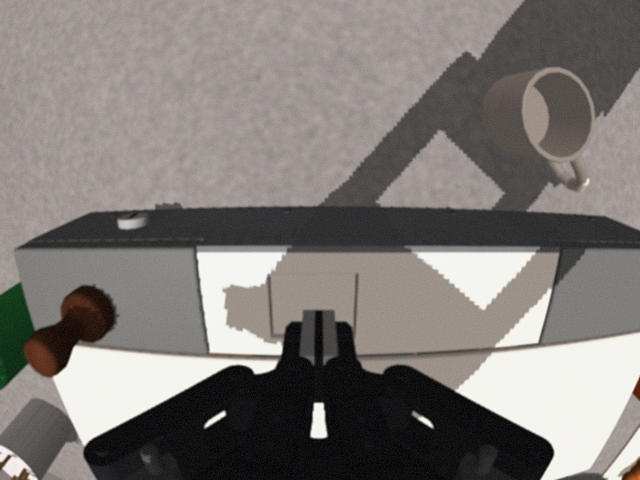

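Tips sit over the button (cols 268–358, tips at 318). Now I lower onto it and press.

Request:
send_rows:
  motion:
    - [0,0,0,-2,-1,10,1]
    - [0,0,0,0,0,10,1]
    - [0,0,0,0,0,5,1]
    - [0,0,0,0,0,3,1]
    - [0,0,0,0,0,2,1]
    - [0,0,0,0,0,1,1]
    - [0,0,0,0,0,1,1]
    - [0,0,0,0,0,0,1]
    - [0,0,0,0,0,0,1]
    - [0,0,0,0,0,0,1]

```text
time_s: 3.15
eef_pos: [0.5103, -0.1126, 0.0995]
eef_rot: [0.0, -0.102, 0.995, -0.0]
wrist_force: [-0.6, -0.7, -0.2]
opening: -0.001
grasp_force: 0.0
```

Request:
send_rows:
  motion:
    - [0,0,0,0,0,1,1]
    - [0,0,0,0,0,1,1]
    - [0,0,0,0,0,1,1]
    - [0,0,0,0,0,1,1]
    - [0,0,0,0,0,1,1]
    - [0,0,0,0,0,1,1]
    - [0,0,0,0,0,0,1]
    - [0,0,0,0,0,0,1]
    - [0,0,0,0,0,0,1]
    - [0,0,0,0,0,0,1]

```text
time_s: 4.15
eef_pos: [0.5102, -0.1126, 0.0934]
eef_rot: [-0.0, -0.102, 0.995, -0.0]
wrist_force: [-2.0, 1.4, 5.2]
opening: 0.001
grasp_force: 2.4
```

Request:
send_rows:
  motion:
    - [0,0,0,0,0,1,1]
    - [0,0,0,0,0,0,1]
    - [0,0,0,0,0,1,1]
    - [0,0,0,0,0,0,1]
    - [0,0,0,0,0,1,1]
    - [0,0,0,0,0,0,1]
    - [0,0,0,0,0,0,1]
    - [0,0,0,0,0,0,1]
    - [0,0,0,0,0,0,1]
    - [0,0,0,0,0,0,1]

```text
time_s: 5.15
eef_pos: [0.5102, -0.1126, 0.0904]
eef_rot: [0.0, -0.102, 0.995, -0.0]
wrist_force: [-2.1, 0.9, 6.1]
opening: 0.003
grasp_force: 2.7
```

Run:
```python
from h import *;from bench import ctrl
st(ctrl.get_obs());c=ctrl.camera("side");cv2.imwrite("pics/side1.png",c["color"][:,:,::-1]);np.savez("side1.npz",**c)
```

```text
5.15 till tcp [-86.1 -41.6  90.4] F [-2.07  0.91  6.06] open 0.0
tool axes in till [[-1.0, -0.0, 0.0], [-0.0, 1.0, -0.0], [-0.0, -0.0, -1.0]]
```

View pics/side1.png

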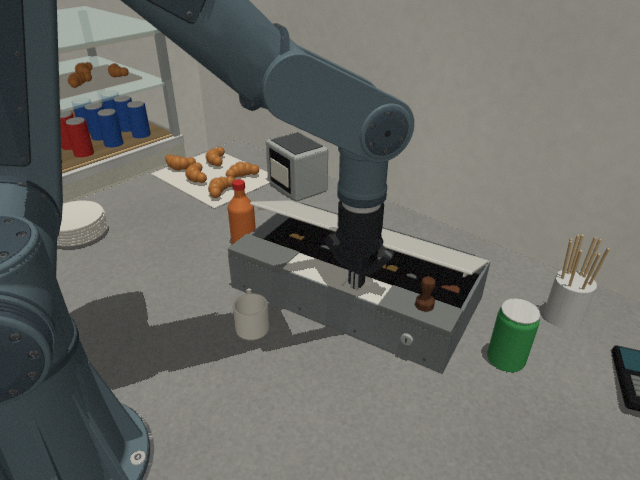

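The lid has popped, its edge showing behind the gripper in the side view and the till's inside visible. I back off forward and up.

Request:
send_rows:
  motion:
    - [0,0,0,0,0,-5,1]
    - [0,0,0,0,0,-5,1]
    - [0,0,0,8,0,-2,1]
    - [0,0,0,10,0,-5,1]
    - [0,0,0,10,0,-10,1]
    - [0,0,0,10,0,-10,1]
    - [0,0,0,0,0,-10,1]
    - [0,0,0,0,0,-10,1]
    - [0,0,0,0,0,-10,1]
    - [0,0,0,0,0,-5,1]

```text
time_s: 6.2
eef_pos: [0.4737, -0.1205, 0.1637]
eef_rot: [0.001, -0.102, 0.995, -0.001]
wrist_force: [0.2, 0.6, -0.3]
opening: -0.002
grasp_force: 0.0
```

Run:
```python
from h import *;from bench import ctrl
st(ctrl.get_obs())
for n in("side","scene"):
    c=ctrl.camera(n);cv2.imwrite(f"pics/{n}2.png",c["color"][:,:,::-1])
    T=c["extrinsics"];K=c["mtx"];z=c["z_map"];v,u=np.mgrid[:480,:640]
    P=np.stack([(u-K[0,2])/K[0,0]*z,(v-K[1,2])/K[1,1]*z,z],-1)@T[:3,:3].T+T[:3,3]
    d=P[...,:2]-M;X=d@EX-.0865;Y=d@EY;Z=P[...,2]
    for a,b in((.08,.2),(-.2,-.14)):
        m=(z>0)&(Y>a)&(Y<b)&(Z>.112)&(X>-.07)&(X<.12)
        if n=="scene" or 1:
            ang=np.arctan2(Z[m]-.097,.106-X[m]);r=np.hypot(Z[m]-.097,.106-X[m])
            if m.sum(): print(n,a,m.sum(),np.median(ang[r>.1]) if (r>.1).any() else None,np.percentile(r,98))
```

```text
6.2 till tcp [-123.4  -42.   163.7] F [ 0.19  0.64 -0.25] open -0.0
tool axes in till [[-1.0, -0.0, 0.001], [-0.0, 1.0, -0.001], [-0.001, -0.001, -1.0]]
side 0.08 226 0.623649511630471 0.16519229965073134
side -0.2 190 0.618614722310367 0.16488397791287043
scene 0.08 4401 0.649068502023281 0.1596875609789523
scene -0.2 3255 0.647481287967652 0.1604725642992018
```

View pics/side2.png

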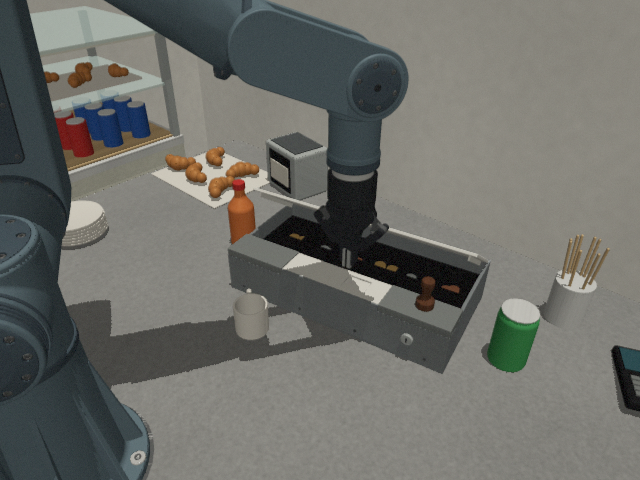

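Request:
send_rows:
  motion:
    - [0,0,0,0,-6,-4,1]
    - [0,0,0,-5,-7,-4,1]
    - [0,0,0,-15,0,0,1]
    - [0,0,0,-15,0,0,1]
    - [0,0,0,-15,0,0,1]
    - [0,0,0,-15,0,0,1]
    - [0,0,0,-8,0,0,1]
    - [0,0,0,-6,0,0,1]
    - [0,0,0,-5,0,0,1]
    - [0,0,0,0,0,0,1]

```text
time_s: 7.3
eef_pos: [0.5581, -0.116, 0.1702]
eef_rot: [-0.0, -0.102, 0.995, 0.0]
wrist_force: [0.7, 0.2, -0.4]
opening: 0.002
grasp_force: 0.0
```

Request:
send_rows:
  motion:
    - [0,0,0,-5,0,-6,1]
    - [0,0,0,-5,0,-6,1]
    - [0,0,0,-6,0,-6,1]
    - [0,0,0,-6,0,-5,1]
    - [0,0,0,-6,0,-5,1]
    - [0,0,0,-6,0,-5,1]
    - [0,0,0,-7,0,-4,1]
    - [0,0,0,-7,0,-4,1]
    - [0,0,0,-7,0,-4,1]
    - [0,0,0,-7,0,-3,1]

```text
time_s: 8.3
eef_pos: [0.6193, -0.1032, 0.2185]
eef_rot: [0.0, -0.102, 0.995, 0.0]
wrist_force: [-1.9, -0.2, 0.7]
opening: 0.001
grasp_force: 0.7
```

```bash
cat > lid.py <<'E'
from h import *;from bench import ctrl
o=ctrl.get_obs();st(o);c=ctrl.camera("scene");cv2.imwrite(f"pics/s{o['time_s']:.1f}.png",c["color"][:,:,::-1])
T=c["extrinsics"];K=c["mtx"];z=c["z_map"];v,u=np.mgrid[:480,:640]
P=np.stack([(u-K[0,2])/K[0,0]*z,(v-K[1,2])/K[1,1]*z,z],-1)@T[:3,:3].T+T[:3,3]
d=P[...,:2]-M;X=d@EX-.0865;Y=d@EY;Z=P[...,2]
for a,b in((.06,.2),(-.2,-.12)):
    m=(z>0)&(Y>a)&(Y<b)&(Z>.16)&(X>-.07)&(X<.2)
    ang=np.arctan2(Z[m]-.097,.106-X[m]);r=np.hypot(Z[m]-.097,.106-X[m]);k=(r>.1)&(r<.17)
    print(a,k.sum(),np.percentile(ang[k],[10,50,90]))
E
python3 lid.py
```

```text
8.3 till tcp [ 22.6 -54.5 218.5] F [-1.87 -0.17  0.7 ] open 0.0
tool axes in till [[-1.0, -0.0, 0.0], [-0.0, 1.0, -0.0], [-0.0, -0.0, -1.0]]
0.06 1921 [1.12923366 1.14177086 1.15326301]
-0.2 1626 [1.12732162 1.13933917 1.15016442]
```

Request:
send_rows:
  motion:
    - [0,0,0,-7,0,-3,1]
    - [0,0,0,-7,0,-3,1]
    - [0,0,0,-7,0,-3,1]
    - [0,0,0,-7,0,-2,1]
    - [0,0,0,-7,0,-2,1]
    - [0,0,0,-7,0,-1,1]
    - [0,0,0,-7,0,0,1]
    - [0,0,0,-7,0,0,1]
    - [0,0,0,-6,0,0,1]
    - [0,0,0,-5,0,0,1]

```text
time_s: 9.35
eef_pos: [0.6847, -0.0897, 0.2321]
eef_rot: [-0.0, -0.102, 0.995, 0.0]
wrist_force: [-0.2, -0.2, 1.2]
opening: 0.002
grasp_force: 0.3
```

Request:
send_rows:
  motion:
    - [0,0,0,-4,0,0,1]
    - [0,0,0,-4,0,0,1]
    - [0,0,0,-4,0,0,1]
    - [0,0,0,-3,0,0,1]
    - [0,0,0,-3,0,0,1]
    - [0,0,0,-2,0,0,1]
    - [0,0,0,-1,0,0,1]
    - [0,0,0,0,0,0,1]
    - [0,0,0,0,0,0,1]
    - [0,0,0,0,0,0,1]

```text
time_s: 10.35
eef_pos: [0.7048, -0.0856, 0.2325]
eef_rot: [0.0, -0.102, 0.995, -0.0]
wrist_force: [0.3, -0.5, -0.5]
opening: 0.002
grasp_force: 0.0
```

```bash
python3 lid.py
```

```text
10.35 till tcp [109.9 -54.6 232.5] F [ 0.25 -0.55 -0.48] open 0.0
tool axes in till [[-1.0, -0.0, 0.0], [-0.0, 1.0, -0.0], [-0.0, -0.0, -1.0]]
0.06 459 [1.68847443 1.71194862 1.72373467]
-0.2 391 [1.68438636 1.70862426 1.71948528]
```

Request:
send_rows:
  motion:
    - [0,0,0,-2,0,0,1]
    - [0,0,0,-1,0,0,1]
    - [0,0,0,-1,0,0,1]
    - [0,0,0,-1,0,0,1]
    - [0,0,0,-1,0,0,1]
    - [0,0,0,-1,0,0,1]
    - [0,0,0,0,0,0,1]
    - [0,0,0,0,0,0,1]
    - [0,0,0,0,0,0,1]
    - [0,0,0,0,0,0,1]

```text
time_s: 11.4
eef_pos: [0.7117, -0.0841, 0.2324]
eef_rot: [0.0, -0.102, 0.995, -0.0]
wrist_force: [-0.6, 0.2, -0.1]
opening: 0.002
grasp_force: 0.0
```

Request:
send_rows:
  motion:
    - [0,0,0,-1,0,0,1]
    - [0,0,0,0,0,0,1]
    - [0,0,0,-1,0,0,1]
    - [0,0,0,0,0,0,1]
    - [0,0,0,-1,0,0,1]
    - [0,0,0,0,0,0,1]
    - [0,0,0,0,0,0,1]
    - [0,0,0,0,0,0,1]
    - [0,0,0,0,0,0,1]
    - [0,0,0,0,0,0,1]

```text
time_s: 12.4
eef_pos: [0.7145, -0.0835, 0.2323]
eef_rot: [-0.0, -0.102, 0.995, 0.0]
wrist_force: [-1.7, -0.5, -0.4]
opening: 0.001
grasp_force: 0.7
```

```bash
python3 lid.py
```

```text
12.4 till tcp [119.8 -54.5 232.3] F [-1.67 -0.47 -0.38] open 0.0
tool axes in till [[-1.0, -0.0, -0.0], [-0.0, 1.0, 0.0], [0.0, 0.0, -1.0]]
0.06 301 [1.74882667 1.76493632 1.78122682]
-0.2 267 [1.74709084 1.76359209 1.77979622]
```

Request:
send_rows:
  motion:
    - [0,0,0,-1,0,0,1]
    - [0,0,0,0,0,0,1]
    - [0,0,0,-1,0,0,1]
    - [0,0,0,0,0,0,1]
    - [0,0,0,0,0,0,1]
    - [0,0,0,0,0,0,1]
    - [0,0,0,0,0,0,1]
    - [0,0,0,0,0,0,1]
    - [0,0,0,0,0,0,1]
    - [0,0,0,0,0,0,1]

```text
time_s: 13.45
eef_pos: [0.7165, -0.0831, 0.2323]
eef_rot: [-0.0, -0.102, 0.995, 0.0]
wrist_force: [-1.9, -0.8, -0.8]
opening: -0.001
grasp_force: 1.0
```

Request:
send_rows:
  motion:
    - [0,0,0,-1,0,0,1]
    - [0,0,0,0,0,0,1]
    - [0,0,0,-1,0,0,1]
    - [0,0,0,0,0,0,1]
    - [0,0,0,-1,0,0,1]
    - [0,0,0,0,0,0,1]
    - [0,0,0,0,0,0,1]
    - [0,0,0,0,0,0,1]
    - [0,0,0,0,0,0,1]
    - [0,0,0,0,0,0,1]

```text
time_s: 14.45
eef_pos: [0.7194, -0.0825, 0.2323]
eef_rot: [0.0, -0.102, 0.995, -0.0]
wrist_force: [-3.9, -1.2, -1.5]
opening: 0.0
grasp_force: 1.5
```

```bash
python3 lid.py
```

```text
14.45 till tcp [124.9 -54.6 232.3] F [-3.87 -1.18 -1.54] open 0.0
tool axes in till [[-1.0, -0.0, 0.0], [-0.0, 1.0, -0.0], [-0.0, -0.0, -1.0]]
0.06 410 [1.77551037 1.7927557  1.81398894]
-0.2 354 [1.77076408 1.78955407 1.81143416]
```

Request:
send_rows:
  motion:
    - [0,0,0,-1,0,0,1]
    - [0,0,0,0,0,0,1]
    - [0,0,0,-1,0,0,1]
    - [0,0,0,0,0,0,1]
    - [0,0,0,-1,0,0,1]
    - [0,0,0,0,0,0,1]
    - [0,0,0,0,0,0,1]
    - [0,0,0,0,0,0,1]
    - [0,0,0,0,0,0,1]
    - [0,0,0,0,0,0,1]

```text
time_s: 15.5
eef_pos: [0.7224, -0.0819, 0.2323]
eef_rot: [0.0, -0.102, 0.995, -0.0]
wrist_force: [-4.3, -1.0, -2.5]
opening: 0.0
grasp_force: 2.0
```

```bash
python3 lid.py
```

```text
15.5 till tcp [127.9 -54.5 232.3] F [-4.3  -0.95 -2.55] open 0.0
tool axes in till [[-1.0, -0.0, 0.0], [-0.0, 1.0, -0.0], [-0.0, -0.0, -1.0]]
0.06 480 [1.79361026 1.80879151 1.83362839]
-0.2 408 [1.78902537 1.80527205 1.82991501]
```

The force is climbing steadily, so the lid is against a springy stop. I withdraw gently and check that it stays.

Request:
send_rows:
  motion:
    - [0,0,0,2,0,0,1]
    - [0,0,0,2,0,0,1]
    - [0,0,0,3,0,0,1]
    - [0,0,0,5,0,0,1]
    - [0,0,0,10,0,0,1]
    - [0,0,0,20,0,-5,1]
    - [0,0,0,30,0,-10,1]
    - [0,0,0,30,0,-10,1]
    - [0,0,0,30,0,-10,1]
    - [0,0,0,0,0,0,1]

```text
time_s: 16.55
eef_pos: [0.5909, -0.1094, 0.2694]
eef_rot: [0.001, -0.101, 0.995, -0.001]
wrist_force: [0.2, -0.4, 0.3]
opening: -0.002
grasp_force: 0.0
```

Request:
send_rows:
  motion:
    - [0,0,0,20,0,-10,1]
    - [0,0,0,20,0,-10,1]
    - [0,0,0,0,0,0,1]
    - [0,0,0,0,0,0,1]
    - [0,0,0,0,0,0,1]
    - [0,0,0,0,0,0,1]
    - [0,0,0,0,0,0,1]
    - [0,0,0,0,0,0,1]
    - [0,0,0,0,0,0,1]
    - [0,0,0,0,0,0,1]

```text
time_s: 17.55
eef_pos: [0.554, -0.1167, 0.2872]
eef_rot: [-0.0, -0.102, 0.995, 0.0]
wrist_force: [0.1, -0.3, 0.0]
opening: 0.001
grasp_force: 0.0
```

```bash
python3 lid.py; python3 -c "
from bench import ctrl;import cv2
cv2.imwrite('pics/side3.png',ctrl.camera('side')['color'][:,:,::-1])"
```

```text
17.55 till tcp [-44.1 -54.6 287.2] F [ 0.12 -0.26  0.02] open 0.0
tool axes in till [[-1.0, -0.0, -0.0], [-0.0, 1.0, 0.0], [0.0, 0.0, -1.0]]
0.06 327 [1.75598369 1.77512429 1.79149042]
-0.2 292 [1.75288893 1.77072966 1.78875481]
```

View pics/side3.png

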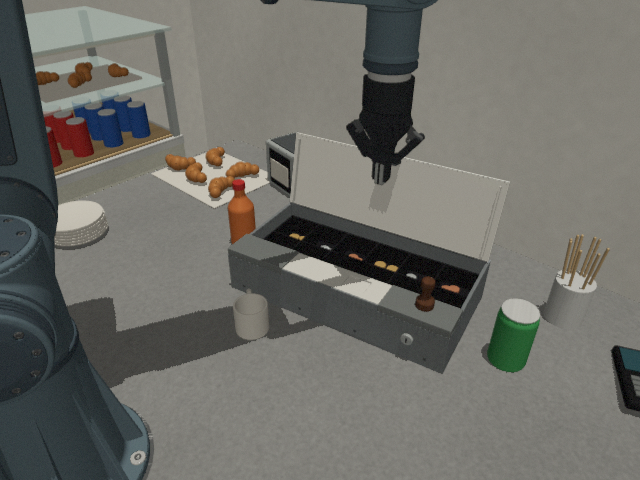

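The side view shows the lid standing past upright and holding at about 1.75 rad after springing back to the stop. The stamp (427,293), mug, juice and can are where they were, and the gripper is clear.

```bash
python3 -c "
from bench import ctrl;print(ctrl.hand_in())"
```

```text
the job is handed in; nothing more can be done
None
```

I pressed the release button, the lid popped up, and I pushed it back to its stop, where it stayed at about 1.75 rad by camera. The stamp, juice, can and cup look unmoved in the last picture, and the job was handed in at about 18 s with the gripper clear.

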